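# Open the twist-lock melting pot

### The arm

A 7-joint arm with a two-finger parallel gripper is mounted at the origin on the work surface. World frame = base frame: x ahead of the robot, y to its left, z up, the work surface at z = 0. Lengths are in m, angles in rad, forces in N, time in s.
With the tool pointing down it reaches from about 0.4 to 0.75 m from the base axis. Payload 19.5 kg.
Tool frame: the origin (TCP) lies on the centre line of the jaws, within the pads' length; the fingertips stand 22 mm ahead of it and the grasp point (between the pads) lies 3 mm ahead of it; z points along the fingers, y is the direction in which the jaws open and shut (so a half turn about z gives the same grasp; the last joint's range is limited). The gripper opens to 85 mm and grips with 20 to 120 N. Pads are 22 mm wide; open, the fingers measure 114 mm over their backs; the gripper's body (76 mm by 85 mm) begins 54 mm behind the grasp point. The pads swing forward as they close: fully open they stand 13 mm farther back than shut.
Start: joints at [1.108, 0.707, -0.028, 1.485, 0.022, 0.951, -0.075], TCP at [0.235, -0.525, 0.253] pointing down, gripper open.
Joint ranges: [-2.71, 2.71], [-0.32, 2.16], [-1.57, 1.52], [0, 2.45], [-1.46, 4.6], [0, 2.02], [-2.83, 2.83]. Speed limits (rad/s): [1.89, 1.89, 2.57, 2.57, 3.01, 3.01, 3.01].

### API

Orientations are given as a unit quaternion [w, x, y, z].
In Python, from station import ctrl gives the robot as it stands.
- The arm moves only by the tool drive_tool, never from a script. Its argument "series" is a list of rows, each a list of 3 entries, a list of its own where there are three numbers: the turn, a rotation vector about the tool's x, y, z in degrees, then the shift along the tool's x, y, z in cm, then the opening, from -1 (shut) to 1 (fully open), so that 0 is half open. A call has 1 to 5 rows; each row shifts and turns the pose as measured when the row begins, along the tool's axes as they then stand; what a row does not reach is not made up. A row lasts 1/8 s, in which the tool goes at most 62.5 mm and 10.7 degrees, less where a joint would pass 70% of its speed; a pose out of reach is approached as far as the arm can. A call with a gripper value outside its range is refused whole. The fingers move at their own pace and stop on an object; "force" is the grip in N (left out, the last holds). Time passes only in rows, so rows that do not move let the fingers close. It gives the time, the measured TCP pose, the force and the opening at its end, in the units of the state.
- ctrl.sense(): the state, without advancing time (a new reading comes with each control period).
- ctrl.read_camera(name): name is "scene" or "top" or "wrist"; returns (picture, depth): 480x640x3 uint8, red, green, blue; 480x640 float32, m along the optical axis (not along the pixel's ray), 0 where there is no reading.
- ctrl.calibration(name): a dict with "fx", "fy", "cx", "cy" (pixels), "rvec" (rotation vector, rad) and "tvec" (3), from world to camera coordinates, as OpenCV has them. Camera axes: x right, y down, z forward; pixel columns grow to the right and rows downward; lengths in m; the calibration is good to about 2 mm. A picture is of the moment at which its call begins: read the wrist's pose just before it. calibration takes no time and is no camera call; for the wrist camera it gives the pose at the moment of the call.
- ctrl.close_job(): hands the job in, once; it reports no verdict.
The state is a dict: "clock": time; "joints": joint angles; "qvel": joint speeds; "joint_torque": joint torques, N m; "tool_pos": TCP position; "ee_rot": TCP orientation; "ft_force": force on the tool from outside, world axes, zero at the start; "ft_torque": the same for the moment, N m; "opening": finger opening in m.
Only numpy, scipy, OpenCV 4.12 (cv2) and the standard library are available. Lean on these libraries where they do the work, as an engineer would, in place of code of your own. Each camera call takes 0.05 s, during which the arm holds its last target.

### The job

Open the chocolate melting pot: press its red release button all the way down, turn the lid by its handle about a quarter turn anticlockwise until it comes up softly against its stop, then lift it straight off and set it down, handle up, flat inside the blue tray. Do it gently: never force the lid against the lock, the ring or the stop, do not hammer the button or drop the lid, and leave the other things on the bench where they are.

Things in the scene. Friction and masses are not known exactly. Their poses are not given: they have to be found in the camera images.
- pot: White round melting pot fixed to the bench, radius 92 mm, wall top 100 mm high. Origin: centre of its underside, z up. While locked, the lid's x axis lies along the pot's x axis (within 3 degrees). The button housing is a black block on its side, 44 mm wide, 104 mm high, reaching 143 mm from the pot's axis, 11 degrees anticlockwise of the pot's own -y.
- ring_centre (a point): Point on the pot's axis, level with the undersides of the three hooks of its aluminium bayonet ring (outer radius 93 mm, ring top 117 mm above the bench). The hooks hold down the lid's lugs. Turned anticlockwise (from above), the lid brings its marked lug to a red stop after 58 to 87 degrees; this differs from pot to pot and is not measured. Only in the last 5 degrees before the stop can it rise.
- lock_pin (a point): Top of the steel locking pin (when up), in the ring under a hook, just anticlockwise of the lid's marked lug: it blocks anticlockwise turning until the button is down. A fixed post on the lug's other side blocks clockwise turning.
- button_place (a point): Fixed point on the pot: centre of the top face of the red release button when it is up (118 mm above the bench, 118 mm from the pot's axis). The button is 25 mm in diameter and goes straight down 10 mm to a hard stop.
- button (a joint): Release button travel in m: 0 up (locked), 0.010 fully down (pin clear). It moves stiffly, about 5 N all the way, and stays where it is left: it does not spring back.
- lid: Loose black lid, about 0.3 kg: disc of radius 70 mm, 8 mm thick; three lugs reaching 84 mm from its axis, 16 mm wide (the one along its own -y marked yellow); below it a plug of radius 53 mm, 10 mm deep. Origin: centre of the disc's underside, 104 mm above the bench when fitted. A sprung seal pushes it up against the hooks with about 5 N; turning takes about 0.3 N m.
- lid_handle (a point): Grip point on the lid's axis, 30 mm above the lid's origin, in the handle: a black block 74 mm long (lid's x), 36 mm wide (lid's y), from 8 mm to 45 mm above the lid's origin. Grip across the 36 mm.
- tray: Blue square tray fixed to the bench: 220 mm by 220 mm outside, 16 mm high, walls and floor 4 mm thick. Origin: centre of its underside. The lid resting in it on its plug has its origin 14 mm above the bench.
- bowl: Steel bowl, 120 mm across, 65 mm high. Bystander. Origin: its underside's centre or, for tools, near its middle.
- palette_knife: Palette knife with black handle lying about between pot and tray, 250 mm long. Bystander. Origin: its underside's centre or, for tools, near its middle.
- pastry_brush: Brush with red handle. Bystander. Origin: its underside's centre or, for tools, near its middle.
- jar: Amber jar, 70 mm across, 100 mm high. Bystander. Origin: its underside's centre or, for tools, near its middle.
- jug: White mug-like measuring jug, 80 mm across, 100 mm high. Bystander. Origin: its underside's centre or, for tools, near its middle.
- mould: Grey chocolate mould 90 by 160 mm, 22 mm high. Bystander. Origin: its underside's centre or, for tools, near its middle.
- scraper: Steel bench scraper 100 by 75 mm with wooden grip. Bystander. Origin: its underside's centre or, for tools, near its middle.
Things that resemble listed ones, but are neither listed nor needed, are in the scene too. What is shaped like the lid but green or orange is not meant.

How it is judged:
On the way, in this order (a step that is already met when the one before it is completed fails the run):
1. the release button is fully down while the lid is still locked in place (horizontal distance between lid and pot below 0.01 m and value of joint button above 0.0085 m and z of lid in the frame of pot below 0.112 m and angle between the x axis of lid and the x axis of pot, either way round below 0.15 rad), for 0.1 s.
2. the lid is turned to its stop (over 0.85 rad) while seated in the ring (horizontal distance between lid and pot below 0.01 m and z of lid in the frame of pot below 0.114 m and angle between the x axis of lid and the x axis of pot, either way round above 0.85 rad), for 0.1 s.
3. the lid is lifted off above the pot, held level (horizontal distance between lid and pot below 0.05 m and z of lid in the frame of pot above 0.13 m and angle between lid's own z axis and vertical below 0.3 rad), for 0.1 s.
At the end, for the whole second after the job is handed in: The lid lies flat in the tray, handle up (tilt under 0.06 rad, origin 9 to 20 mm above the bench, within 45 mm of the tray's centre), released and at rest; the button is still down (over 8.5 mm) (horizontal distance between lid and tray below 0.045 m and height (world z) of lid between 0.009 and 0.02 m and angle between lid's own z axis and vertical below 0.06 rad and linear speed of lid below 0.02 m/s and value of joint button above 0.0085 m); the robot touches nothing.
It fails at once if the lid is forced against the pot, its ring, pin or stop (over 30 N) (contact force between lid and pot above 30 N).
It fails at once if the robot presses the pot or its button with more than 30 N (contact force between any of the fingers, the arm and pot above 30 N).
It fails at once if the lid is dropped (moving faster than 0.5 m/s while not held) (linear speed of lid above 0.5 m/s and contact force between the fingers and lid below 0.05 N).
It fails at once if a bystander is moved by more than 30 mm (distance of any of bowl, palette_knife, pastry_brush, jar, jug, mould, scraper from where it was at the start of the episode above 0.03 m).
It also fails if it takes over 72 s, if anything falls off the work surface, if the arm or the gripper's body presses on something with over 40 N, if the wrist force passes 120 N, or if a joint passes its speed limit or range.

## Working session

There is one attempt and no reset: what is moved stays moved. The work goes in short steps, Python scripts to look and compute and a tool call to move; the robot and the scene stay as the last step left them, time stands still between calls to the robot, and variables do not carry over. Pictures are saved under pics/ and viewed, and the job is handed in when it is done.

Besides the shell and the picture viewer there is one more tool, called after ">>>" by a JSON object that holds its "api" and its "payload", one argument or row to a line. drive_tool: Moves the arm, as the interface text tells. Its arguments: {"type":"object","properties":{"series":{"type":"array","items":{"type":"array"}},"force":{"type":"number"}},"required":["series"]}

```bash
ls && mkdir -p pics && python3 - <<'E'
from station import ctrl
import cv2
s=ctrl.sense()
for k in s: print(k,s[k])
for n in ["scene","top","wrist"]:
    p,d=ctrl.read_camera(n); cv2.imwrite(f"pics/{n}0.png",p[:,:,::-1]); 
    import numpy as np; np.save(f"pics/{n}0.npy",d); print(n,ctrl.calibration(n))
E
```

```text
pics
clock 0.0
joints [ 1.10827508  0.70706365 -0.02763067  1.48496925  0.02200197  0.95092421
 -0.0754792 ]
qvel [-0.00078901 -0.0006833   0.00208433  0.00087862 -0.00060112 -0.00017237
 -0.00013754]
joint_torque [-3.09000912e-03 -8.83225822e+01  1.23365320e+00 -2.36165696e+01
  1.69020763e-02  6.54437608e-03  5.37889503e-05]
tool_pos [ 0.23480367 -0.52461851  0.25285694]
ee_rot [-5.16311898e-04  9.77941762e-01  2.08877064e-01 -1.24064112e-04]
ft_force [-0.19960428  0.67910544 -0.06931537]
ft_torque [ 0.02485138 -0.01497486 -0.01006193]
opening 0.08554283760145463
scene {'fx': 465.4438709513716, 'fy': 465.4438709513716, 'cx': 328.22224238379397, 'cy': 243.4420528233951, 'rvec': array([ 0.68272845,  2.68449888, -1.05196262]), 'tvec': array([ 0.43487633, -0.1026314 ,  1.61102431])}
top {'fx': 542.1949486164957, 'fy': 542.1949486164957, 'cx': 319.81017095098395, 'cy': 240.84318759827048, 'rvec': array([ 2.09869819, -2.13118557,  0.18311436]), 'tvec': array([0.02823173, 0.54414678, 1.51455827])}
wrist {'fx': 388.11981010962035, 'fy': 388.11981010962035, 'cx': 310.2894899238472, 'cy': 234.29648990891224, 'rvec': array([-2.39924976,  1.55493752,  0.25605946]), 'tvec': array([-0.57587904, -0.04045399,  0.38146331])}
```

View pics/scene0.png

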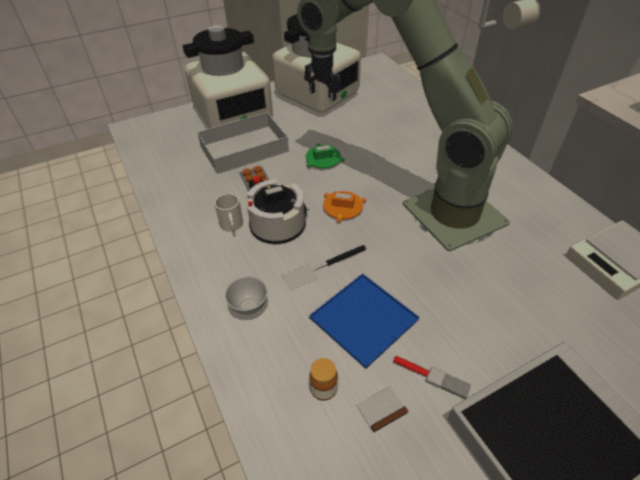

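View pics/top0.png

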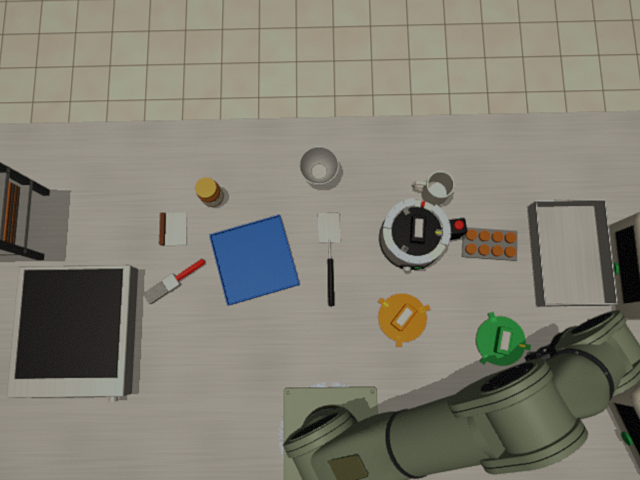

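View pics/wrist0.png

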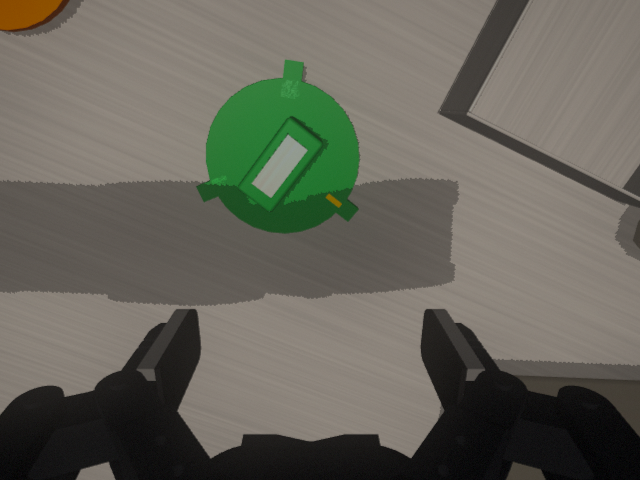

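The top view shows the pot at (417,232) with the black lid, the red button at (459,226) in a black block and the blue tray at (255,260). The orange lid (403,318) and green lid (500,341) are decoys. Next I enlarge the pot and measure it.

```bash
cat > h.py <<'E'
import numpy as np, cv2
from scipy.spatial.transform import Rotation as R
def cam(c):
    return R.from_rotvec(c['rvec']).as_matrix(), np.array(c['tvec'])
def ray(c,u,v,z):
    Rm,t=cam(c); o=-Rm.T@t
    d=Rm.T@np.array([(u-c['cx'])/c['fx'],(v-c['cy'])/c['fy'],1])
    return o+d*(z-o[2])/d[2]
def proj(c,p):
    Rm,t=cam(c); q=Rm@np.array(p)+t
    return c['fx']*q[0]/q[2]+c['cx'], c['fy']*q[1]/q[2]+c['cy']
def trot(s): # tool rotation
    q=s['ee_rot']; return R.from_quat([q[1],q[2],q[3],q[0]])
def masks(rgb,lo,hi):
    return cv2.inRange(cv2.cvtColor(rgb,cv2.COLOR_RGB2HSV),np.array(lo),np.array(hi))
def blobs(m,mina=8):
    n,l,st,ce=cv2.connectedComponentsWithStats(m)
    return [(ce[i].round(1).tolist(),int(st[i,4]),st[i,:4].tolist()) for i in range(1,n) if st[i,4]>=mina]
E
python3 - <<'E'
from station import ctrl
from h import *
p=cv2.imread("pics/top0.png")[:,:,::-1].copy(); c=ctrl.calibration("top")
s=p[190:280,370:480]; cv2.imwrite("pics/potcrop0.png",cv2.resize(s[:,:,::-1],None,fx=7,fy=6.6,interpolation=cv2.INTER_CUBIC)) 
b=masks(p,[100,120,60],[125,255,255]); print("blue",blobs(b,500))
cn=max(cv2.findContours(b,0,2)[0],key=cv2.contourArea); r=cv2.minAreaRect(cn); print(r, ray(c,*r[0],0.016)); print([ray(c,*q,0.016).round(3) for q in cv2.boxPoints(r)])
red=masks(p,[0,150,90],[8,255,255])|masks(p,[172,150,90],[180,255,255]); 
for x in blobs(red,3): print("red",x,ray(c,*x[0],0.118).round(4))
y=masks(p,[22,100,90],[35,255,255])
for x in blobs(y,3): print("yel",x,ray(c,*x[0],0.112).round(4))
print(ray(c,417,232,.117))
E
```

```text
blue [([253.6, 259.6], 5385, [210, 215, 89, 90])]
((253.27590942382812, 259.6144714355469), (72.9487533569336, 74.97235870361328), 74.24882507324219) [0.49845745 0.21698669 0.016     ]
[array([0.576, 0.355, 0.016]), array([0.634, 0.14 , 0.016]), array([0.423, 0.082, 0.016]), array([0.367, 0.292, 0.016])]
red ([422.7, 203.5], 17, [421, 201, 4, 6]) [ 0.6331 -0.2698  0.118 ]
red ([458.6, 224.6], 71, [454, 220, 10, 10]) [ 0.5711 -0.3659  0.118 ]
red ([190.2, 269.3], 178, [176, 259, 29, 22]) [0.4583 0.3762 0.118 ]
yel ([205.3, 187.4], 296, [196, 178, 20, 20]) [0.693  0.3421 0.112 ]
yel ([437.6, 231.9], 17, [435, 231, 6, 3]) [ 0.5527 -0.3081  0.112 ]
yel ([385.4, 304.0], 23, [383, 302, 6, 5]) [ 0.3558 -0.1564  0.112 ]
yel ([420.3, 308.3], 3, [420, 308, 2, 2]) [ 0.3428 -0.2501  0.112 ]
yel ([421.5, 311.5], 4, [421, 311, 2, 2]) [ 0.3341 -0.2529  0.112 ]
yel ([397.8, 336.8], 4, [397, 336, 3, 2]) [ 0.2678 -0.1863  0.112 ]
yel ([521.4, 345.1], 14, [519, 344, 6, 3]) [ 0.2415 -0.5135  0.112 ]
[ 0.55235172 -0.2502821   0.117     ]
```

View pics/potcrop0.png

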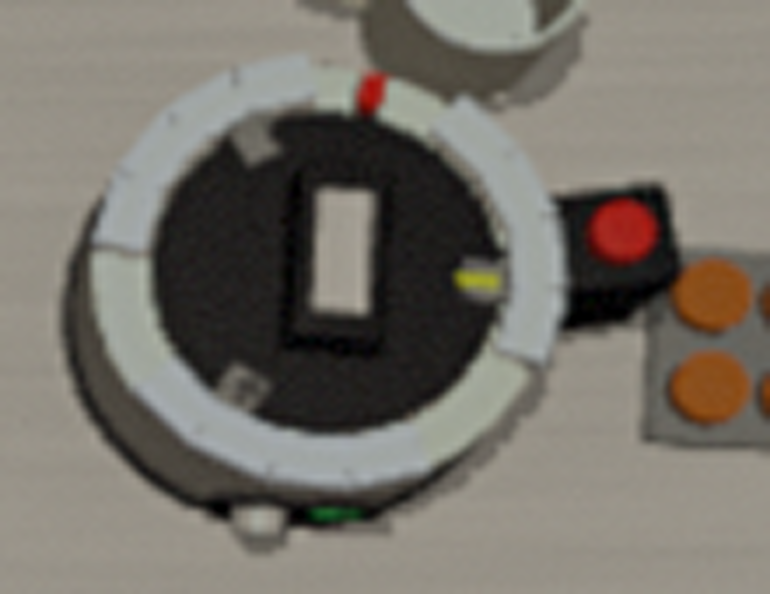

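```bash
python3 - <<'E'
from station import ctrl
from h import *
s=ctrl.sense(); c=ctrl.calibration("wrist"); Rm,t=cam(c); o=-Rm.T@t; T=trot(s).as_matrix()
print("cam in tool",T.T@(o-s['tool_pos'])); print("cam axes in tool",(T.T@Rm.T).round(3)); print(T.round(3))
c=ctrl.calibration("top"); print([ray(c,418.9,227.9,.149).round(4)])
p=cv2.imread("pics/top0.png")[:,:,::-1]; 
# handle white top
sub=p[205:255,395:440]; d=np.load("pics/top0.npy")
Rm,t=cam(c)
uu,vv=np.meshgrid(np.arange(640),np.arange(480)); P=np.stack([(uu-c['cx'])/c['fx']*d,(vv-c['cy'])/c['fy']*d,d],-1); W=(P-t)@Rm
np.save("pics/topW.npy",W)
m=(W[...,2]>.135)&(W[...,2]<.16)&(uu>395)&(uu<440)&(vv>200)&(vv<260)
print("handle",m.sum(),W[m].mean(0)); r=cv2.minAreaRect(W[m][:,:2].astype(np.float32)*1000); print(r)
m=(W[...,2]>.109)&(W[...,2]<.124)&(uu>370)&(uu<470)&(vv>190)&(vv<285)
q=W[m]; rr=np.hypot(q[:,0]-.552,q[:,1]+.25); q=q[(rr<.102)&(rr>.06)]; cc=cv2.minEnclosingCircle(q[:,:2].astype(np.float32)); print("ring",len(q),cc,q[:,2].mean())
E
```

```text
cam in tool [ 0.08305486  0.00146929 -0.12074228]
cam axes in tool [[-0.    -0.948 -0.319]
 [ 1.    -0.    -0.001]
 [ 0.001 -0.319  0.948]]
[[ 0.913  0.408 -0.   ]
 [ 0.408 -0.913  0.001]
 [-0.    -0.001 -1.   ]]
[array([ 0.557 , -0.2506,  0.149 ])]
handle 371 [ 0.55737808 -0.24731799  0.14862396]
((558.81982421875, -248.21975708007812), (37.53110885620117, 74.43359375), 84.95805358886719)
ring 1387 ((0.5589079260826111, -0.25346624851226807), 0.09768620133399963) 0.11545778832931229
```

>>> {"api": "drive_tool", "payload": {
  "series": [
    [[0,0,0],[5,-0.1,-1],-1],
    [[0,0,0],[5,-0.1,-1],-1],
    [[0,0,0],[5,-0.1,-1],-1],
    [[0,0,0],[5,-0.1,-1],-1],
    [[0,0,0],[5,-0.1,-1],-1]
  ]
}}

```text
clock: 0.78
tool_pos: [0.464, -0.417, 0.3028]
ee_rot: [-0.001, 0.979, 0.205, -0.002]
ft_force: [0.6, 0.4, 0.3]
opening: 0.0002
```

>>> {"api": "drive_tool", "payload": {
  "series": [
    [[0,0,0],[5,-0.1,0],-1],
    [[0,0,0],[5,-0.1,0],-1],
    [[0,0,8.6],[2,0,0],-1],
    [[0,0,8.6],[0,0,0],-1],
    [[0,0,8.6],[0,0,0],-1]
  ]
}}

```text
clock: 1.4
tool_pos: [0.5796, -0.3613, 0.3008]
ee_rot: [-0.002, 1.0, -0.022, -0.002]
ft_force: [-0.2, 0.1, 0.9]
opening: 0.0001
```

```bash
python3 - <<'E'
from station import ctrl
from h import *
c=ctrl.calibration("wrist"); s=ctrl.sense()
p,d=ctrl.read_camera("wrist"); cv2.imwrite("pics/w1.png",p[:,:,::-1]); np.save("pics/w1.npy",d)
import pickle; pickle.dump((c,s),open("pics/w1.pkl","wb"))
red=masks(p,[0,150,70],[8,255,255])|masks(p,[172,150,70],[180,255,255]); 
for x in blobs(red,30): print("red",x,ray(c,*x[0],0.118).round(4))
y=masks(p,[22,100,80],[35,255,255])
for x in blobs(y,20): print("yel",x,ray(c,*x[0],0.112).round(4))
Rm,t=cam(c)
uu,vv=np.meshgrid(np.arange(640),np.arange(480)); P=np.stack([(uu-c['cx'])/c['fx']*d,(vv-c['cy'])/c['fy']*d,d],-1); W=(P-t)@Rm
near=(np.hypot(W[...,0]-.557,W[...,1]+.25)<.06)&(d>0)
m=(W[...,2]>.137)&(W[...,2]<.158)&near
r=cv2.minAreaRect(W[m][:,:2].astype(np.float32)*1000); print("handle",m.sum(),W[m].mean(0),r)
rr=np.hypot(W[...,0]-.557,W[...,1]+.25)
m=(W[...,2]>.109)&(W[...,2]<.125)&(rr<.102)&(rr>.06)
q=W[m]; print("ring",cv2.minEnclosingCircle(q[:,:2].astype(np.float32)),np.percentile(q[:,2],[5,50,95]))
E
```

```text
red ([189.7, 144.1], 229, [183, 135, 15, 20]) [ 0.637  -0.2713  0.118 ]
red ([316.4, 216.9], 738, [302, 201, 30, 32]) [ 0.5749 -0.366   0.118 ]
yel ([248.5, 242.5], 126, [239, 239, 20, 8]) [ 0.553  -0.3076  0.112 ]
yel ([160.4, 364.6], 51, [155, 360, 12, 10]) [ 0.4331 -0.2119  0.112 ]
handle 4738 [ 0.56266608 -0.25152419  0.14874484] ((559.702880859375, -249.36463928222656), (36.22829055786133, 73.78623962402344), 83.97779846191406)
ring ((0.558871865272522, -0.24902057647705078), 0.09354586899280548) [0.11144334 0.11660645 0.11822922]
```

View pics/w1.png

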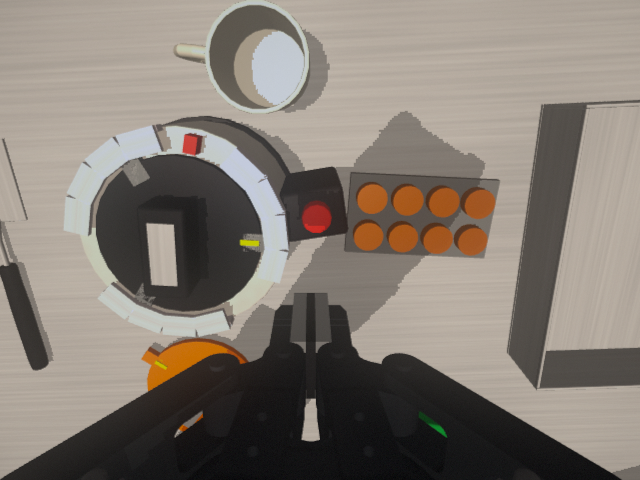

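The wrist view shows the black lid at (165,230) with its yellow lug mark at (248,242), the red button at (316,217) and the red stop at (190,144). I go above the button with the jaws shut.

>>> {"api": "drive_tool", "payload": {
  "series": [
    [[0,0,0],[-0.4,0.5,4],-1],
    [[0,0,0],[0,0,4],-1],
    [[0,0,0],[0,0,4],-1],
    [[0,0,0],[0,0,2],-1],
    [[0,0,0],[0,0,0],-1]
  ]
}}

```text
clock: 2.08
tool_pos: [0.5743, -0.3652, 0.1561]
ee_rot: [-0.002, 1.0, -0.019, -0.003]
ft_force: [0.1, -0.7, 1.3]
opening: 0.0001
```

```bash
python3 - <<'E'
from station import ctrl
from h import *
c=ctrl.calibration("scene")
p,d=ctrl.read_camera("scene"); cv2.imwrite("pics/s2.png",cv2.resize(p[130:260,200:370],None,fx=4.5,fy=4.5,interpolation=cv2.INTER_CUBIC)[:,:,::-1])
p,d=ctrl.read_camera("wrist"); cv2.imwrite("pics/w2.png",p[:,:,::-1])
E
```

```text
(no output)
```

View pics/s2.png

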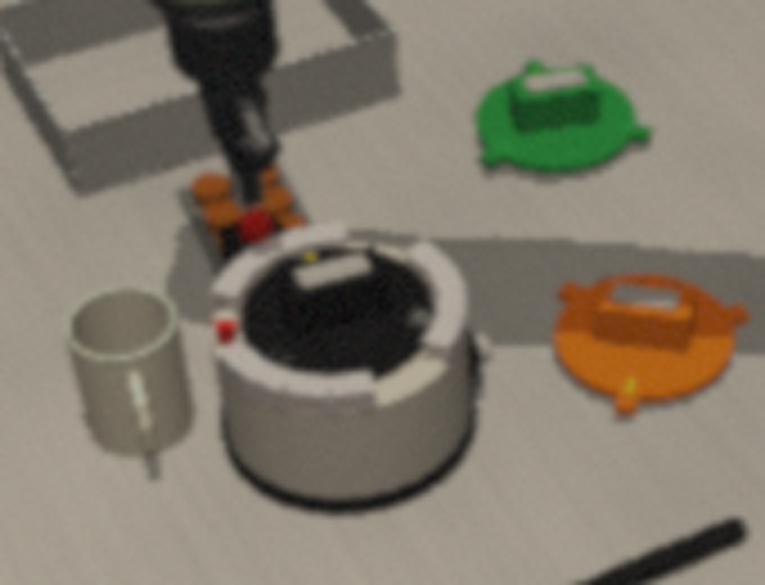

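View pics/w2.png

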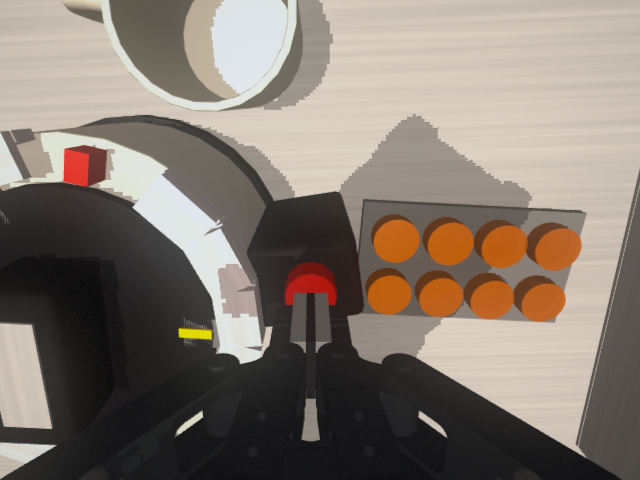

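The fingertips stand right above the red button (wrist view, 310,290). I press slowly.

>>> {"api": "drive_tool", "payload": {
  "series": [
    [[0,0,0],[0,0,0.8],-1],
    [[0,0,0],[0,0,0.3],-1],
    [[0,0,0],[0,0,0.3],-1],
    [[0,0,0],[0,0,0.3],-1]
  ]
}}

```text
clock: 2.68
tool_pos: [0.5757, -0.3661, 0.1423]
ee_rot: [-0.001, 1.0, -0.019, -0.0]
ft_force: [0.3, 0.4, -0.0]
opening: -0.0001
```

>>> {"api": "drive_tool", "payload": {
  "series": [
    [[0,0,0],[0,0,0.2],-1],
    [[0,0,0],[0,0,0.2],-1],
    [[0,0,0],[0,0,0.2],-1]
  ]
}}

```text
clock: 3.05
tool_pos: [0.5757, -0.3661, 0.1363]
ee_rot: [-0.001, 1.0, -0.019, -0.0]
ft_force: [-0.8, 1.4, 4.4]
opening: 0.0003
```

>>> {"api": "drive_tool", "payload": {
  "series": [
    [[0,0,0],[0,0,0.2],-1],
    [[0,0,0],[0,0,0.2],-1]
  ]
}}

```text
clock: 3.3
tool_pos: [0.5757, -0.3661, 0.1322]
ee_rot: [-0.001, 1.0, -0.019, 0.0]
ft_force: [-1.9, 0.2, 4.0]
opening: -0.0002
```

>>> {"api": "drive_tool", "payload": {
  "series": [
    [[0,0,0],[0,0,0.1],-1],
    [[0,0,0],[0,0,0.1],-1]
  ]
}}

```text
clock: 3.55
tool_pos: [0.5757, -0.3661, 0.1301]
ee_rot: [-0.001, 1.0, -0.019, 0.0]
ft_force: [-1.3, 0.3, 6.9]
opening: -0.0
```

>>> {"api": "drive_tool", "payload": {
  "series": [
    [[0,0,0],[0,0,0.08],-1]
  ]
}}

```text
clock: 3.68
tool_pos: [0.5758, -0.3663, 0.1298]
ee_rot: [-0.0, 1.0, -0.019, 0.0]
ft_force: [-4.5, 2.9, 17.6]
opening: 0.0003
```

The button has bottomed: TCP z stopped at 0.1298 with about 18 N. I rise and go over the handle.

>>> {"api": "drive_tool", "payload": {
  "series": [
    [[0,0,0],[0,0,-1.5],-1],
    [[0,0,0],[0,0,-4],-1],
    [[0,0,0],[0,0,-5],-1],
    [[0,0,0],[0,-4,0],1],
    [[0,0,0],[-1,-4,0],1]
  ]
}}

```text
clock: 4.3
tool_pos: [0.5685, -0.2867, 0.2397]
ee_rot: [0.0, 1.0, -0.021, 0.001]
ft_force: [1.7, -0.0, -0.0]
opening: 0.0355
```

>>> {"api": "drive_tool", "payload": {
  "series": [
    [[0,0,3.6],[-1,-3.6,0],1],
    [[0,0,0],[0,0,0],1]
  ]
}}

```text
clock: 4.55
tool_pos: [0.5602, -0.2465, 0.2415]
ee_rot: [-0.0, 0.999, -0.052, 0.002]
ft_force: [1.2, -0.6, 0.2]
opening: 0.0725
```

```bash
python3 - <<'E'
from station import ctrl
from h import *
c=ctrl.calibration("wrist"); s=ctrl.sense(); print(s['tool_pos'],s['ee_rot'],s['clock'])
p,d=ctrl.read_camera("wrist"); cv2.imwrite("pics/w3.png",p[:,:,::-1])
Rm,t=cam(c)
uu,vv=np.meshgrid(np.arange(640),np.arange(480)); P=np.stack([(uu-c['cx'])/c['fx']*d,(vv-c['cy'])/c['fy']*d,d],-1); W=(P-t)@Rm
near=(np.hypot(W[...,0]-.557,W[...,1]+.25)<.06)&(d>0)
m=(W[...,2]>.142)&(W[...,2]<.156)&near
r=cv2.minAreaRect(W[m][:,:2].astype(np.float32)*1000); print("handle",m.sum(),W[m].mean(0),r)
red=masks(p,[0,150,70],[8,255,255])|masks(p,[172,150,70],[180,255,255]); 
for x in blobs(red,30): print("red",x,ray(c,*x[0],0.118).round(4),W[int(x[0][1]),int(x[0][0])])
y=masks(p,[22,100,80],[35,255,255])
for x in blobs(y,20): print("yel",x,ray(c,*x[0],0.112).round(4))
c=ctrl.calibration("top");p,d=ctrl.read_camera("top"); cv2.imwrite("pics/t3.png",p[:,:,::-1])
E
```

```text
[ 0.56018239 -0.24650332  0.24153567] [-1.04406864e-04  9.98656685e-01 -5.17691989e-02  2.18259283e-03] 4.55
handle 7060 [ 0.56264652 -0.24908185  0.14941524] ((559.5280151367188, -248.81686401367188), (36.08693313598633, 74.01679992675781), 84.20567321777344)
red ([334.8, 113.7], 368, [325, 102, 20, 25]) [ 0.6366 -0.2698  0.118 ] [ 0.63701827 -0.26956879  0.11479014]
red ([483.7, 195.4], 1065, [465, 178, 38, 36]) [ 0.5768 -0.3608  0.118 ] [ 0.5742023  -0.36488247  0.10731888]
yel ([401.2, 235.2], 172, [390, 232, 24, 8]) [ 0.5531 -0.3085  0.112 ]
yel ([253.7, 387.3], 71, [247, 383, 15, 10]) [ 0.4392 -0.1899  0.112 ]
```

View pics/w3.png

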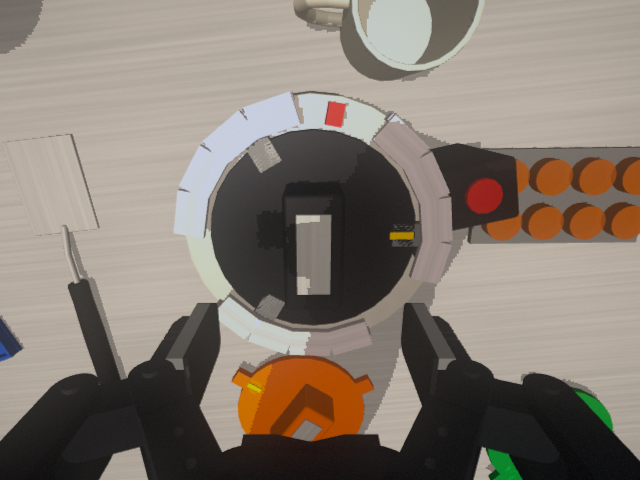

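The button top now reads z=0.107, so it is down. The lid is still at yaw -5.8° and the jaws line up with the handle. I descend.

>>> {"api": "drive_tool", "payload": {
  "series": [
    [[0,0,0],[0,0.2,3],1],
    [[0,0,0],[0,0,3],1],
    [[0,0,0],[0,0,2],1],
    [[0,0,0],[0,0,1.5],1],
    [[0,0,0],[0,0,0],1]
  ]
}}

```text
clock: 5.28
tool_pos: [0.5604, -0.2573, 0.1437]
ee_rot: [0.002, 0.999, -0.054, 0.003]
ft_force: [0.5, 0.0, -0.5]
opening: 0.0856
```

```bash
python3 - <<'E'
from station import ctrl
from h import *
c=ctrl.calibration("wrist"); s=ctrl.sense(); print(s['tool_pos'],s['ee_rot'],s['clock'],s['ft_force'])
p,d=ctrl.read_camera("wrist"); cv2.imwrite("pics/w4.png",p[:,:,::-1])
T=trot(s).as_matrix(); print(T.T@(np.array([.5595,-.2489,.138])-s['tool_pos']), R.from_matrix(T).as_euler('ZYX',degrees=True))
E
```

```text
[ 0.56041835 -0.25732818  0.14368178] [ 0.00205923  0.99852341 -0.05420527  0.00292246] 5.275 [ 0.47781437  0.01302883 -0.49667646]
[-0.00185962 -0.00830072  0.00563915] [ -6.21389299  -0.34718807 179.78252609]
```

View pics/w4.png

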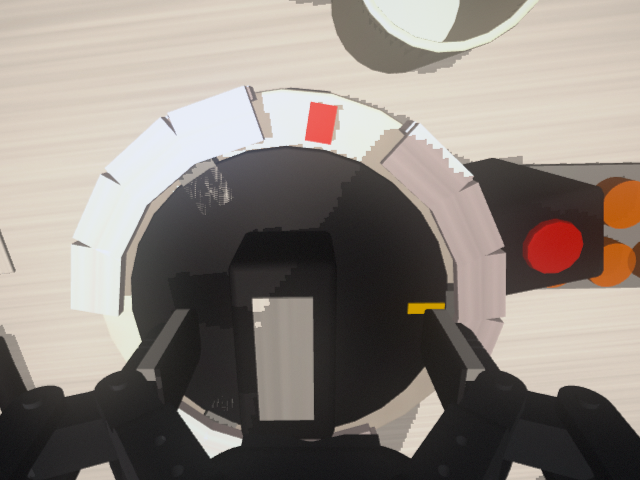

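The handle is off-centre between the jaws in this view (285 against 311), which matches the measured 8 mm sideways offset. I correct it before closing.

>>> {"api": "drive_tool", "payload": {
  "series": [
    [[0,0,0],[-0.2,-0.8,0],1],
    [[0,0,0],[0,0,0.3],1],
    [[0,0,0],[0,0,0.2],1]
  ]
}}

```text
clock: 5.7
tool_pos: [0.5603, -0.2489, 0.141]
ee_rot: [0.003, 0.999, -0.054, 0.005]
ft_force: [0.2, 0.4, 0.7]
opening: 0.0856
```

```bash
cat > chk.py <<'E'
import sys
from station import ctrl
from h import *
def chk(tgt,pic=None):
    c=ctrl.calibration("wrist"); s=ctrl.sense(); print(s['tool_pos'],s['clock'],s['ft_force'],s['ft_torque'])
    if pic:
        p,d=ctrl.read_camera("wrist"); cv2.imwrite(pic,p[:,:,::-1])
    T=trot(s).as_matrix(); print("delta tool cm",100*T.T@(np.array(tgt)-s['tool_pos']), R.from_matrix(T).as_euler('ZYX',degrees=True))
E
python3 -c "
from chk import *
chk([.5595,-.2489,.138],'pics/w5.png')"
```

```text
[ 0.56027316 -0.24893673  0.14095191] 5.7 [0.17229161 0.42881742 0.66296803] [-0.03501066  0.01438195 -0.03236108]
delta tool cm [-0.08011712  0.00325322  0.2944478 ] [ -6.19412861  -0.55499551 179.72035281]
```

View pics/w5.png

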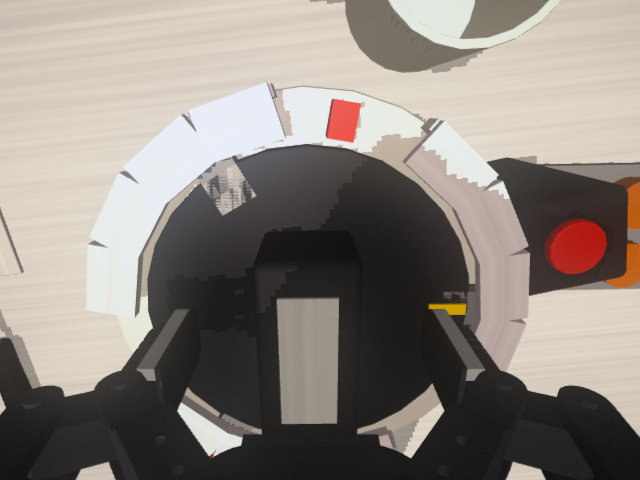

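The handle is now centred (308 against 311). I level the tool slightly, go down 2 mm and close softly.

>>> {"api": "drive_tool", "payload": {
  "series": [
    [[0.3,-0.5,-0.4],[-0.1,0,0.2],1],
    [[0,0,0],[0,0,0],0.2],
    [[0,0,0],[0,0,0],0]
  ],
  "force": 20
}}

```text
clock: 6.12
tool_pos: [0.5592, -0.2489, 0.1386]
ee_rot: [-0.0, 0.999, -0.05, 0.0]
ft_force: [0.1, 0.0, 0.1]
opening: 0.0517
```

```bash
python3 -c "
from chk import *
chk([.5595,-.2489,.138])"
```

```text
[ 0.55921164 -0.24893685  0.13861836] 6.125 [0.13841787 0.02615947 0.0558286 ] [-0.01463935 -0.00930276  0.00773966]
delta tool cm [ 0.02831146 -0.00651389  0.06184448] [-5.77147446e+00 -6.99704606e-03 -1.79952076e+02]
```

Position and attitude are very good. I close on the handle.

>>> {"api": "drive_tool", "payload": {
  "series": [
    [[0,0,0],[0,0,0],-0.1],
    [[0,0,0],[0,0,0],-0.2],
    [[0,0,0],[0,0,0],-0.4]
  ]
}}

```text
clock: 6.5
tool_pos: [0.5593, -0.2487, 0.1388]
ee_rot: [-0.001, 0.999, -0.05, 0.0]
ft_force: [0.0, 0.7, -1.4]
opening: 0.0354
```

>>> {"api": "drive_tool", "payload": {
  "series": [
    [[0,0,0],[0,0,0],-1],
    [[0,0,0],[0,0,0],-1]
  ],
  "force": 40
}}

```text
clock: 6.75
tool_pos: [0.5593, -0.2487, 0.1389]
ee_rot: [-0.001, 0.999, -0.05, 0.0]
ft_force: [0.2, 1.7, 0.6]
opening: 0.0355
```

```bash
python3 -c "
from chk import *
chk([.5595,-.2489,.138])"
```

```text
[ 0.5592802  -0.24868425  0.13885936] 6.75 [0.23180499 1.70986699 0.63256941] [0.11767769 0.09471509 0.02791863]
delta tool cm [0.02400644 0.01935104 0.08592374] [-5.75590625e+00 -1.78058711e-02 -1.79940213e+02]
```

>>> {"api": "drive_tool", "payload": {
  "series": [
    [[0,0,-4],[0,0,0],-1],
    [[0,0,-4],[0,0,0],-1]
  ]
}}

```text
clock: 7.0
tool_pos: [0.5594, -0.249, 0.1388]
ee_rot: [-0.0, 1.0, 0.021, 0.0]
ft_force: [1.6, -0.2, 0.5]
opening: 0.0354
```

```bash
python3 -c "
from chk import *
chk([.5593,-.2487,.1388])"
```

```text
[ 0.55943278 -0.24899944  0.13884357] 7.0 [ 1.60568238 -0.15709139  0.49690901] [-0.09654611 -0.01885578 -0.25756551]
delta tool cm [-0.01201528 -0.03047286  0.0043554 ] [ 2.40096101e+00 -4.85103430e-02 -1.79984391e+02]
```

>>> {"api": "drive_tool", "payload": {
  "series": [
    [[0,0,-5],[0,0,0],-1],
    [[0,0,-5],[0,0,0],-1],
    [[0,0,-5],[0,0,0],-1],
    [[0,0,-5],[0,0,0],-1]
  ]
}}

```text
clock: 7.5
tool_pos: [0.5593, -0.2495, 0.1388]
ee_rot: [0.0, 0.98, 0.199, 0.0]
ft_force: [-0.6, 3.1, 1.8]
opening: 0.0354
```

```bash
python3 -c "
from chk import *
chk([.5593,-.2489,.1388],'pics/w6.png')"
```

```text
[ 0.55933327 -0.24948062  0.13884429] 7.5 [-0.61124679  3.10151379  1.83075112] [ 0.59951157  0.24203698 -0.3312508 ]
delta tool cm [ 0.01957784 -0.05476363  0.0044241 ] [ 2.29551827e+01 -4.94792755e-02  1.79977130e+02]
```

View pics/w6.png

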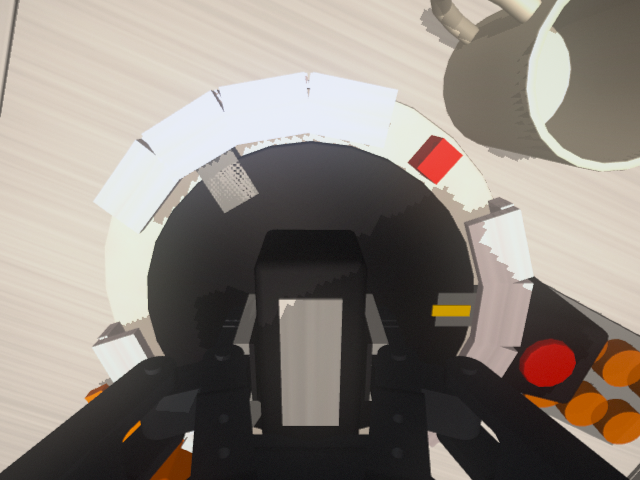

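The lid turns with the jaws: the yellow mark at (451,311) has moved relative to the red stop at (436,160). I continue.

>>> {"api": "drive_tool", "payload": {
  "series": [
    [[0,0,-5],[0,-0.05,0],-1],
    [[0,0,-5],[0,0,0],-1],
    [[0,0,-5],[0,0,0],-1],
    [[0,0,-5],[0,0,0],-1]
  ]
}}

```text
clock: 8.05
tool_pos: [0.559, -0.249, 0.1388]
ee_rot: [-0.0, 0.929, 0.37, 0.0]
ft_force: [-0.4, 1.6, 2.4]
opening: 0.0352
```

```bash
python3 -c "
from chk import *
chk([.5593,-.2489,.1388],'pics/w7.png')"
```

```text
[ 0.55899102 -0.24902612  0.13884879] 8.05 [-0.44240566  1.62614398  2.40612264] [ 0.54605002  0.29076357 -0.32438117]
delta tool cm [0.0311118  0.01206379 0.00490771] [ 4.33971816e+01 -4.66153197e-02  1.79984991e+02]
```

View pics/w7.png

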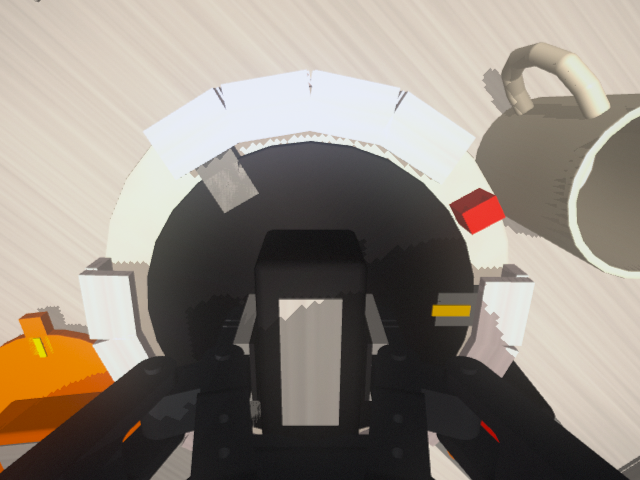

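>>> {"api": "drive_tool", "payload": {
  "series": [
    [[0,0,-4],[0,0,0],-1],
    [[0,0,-4],[0,0,0],-1],
    [[0,0,-4],[0,0,0],-1]
  ]
}}

```text
clock: 8.48
tool_pos: [0.5591, -0.2488, 0.1388]
ee_rot: [-0.0, 0.885, 0.465, 0.001]
ft_force: [-1.2, 2.4, 3.8]
opening: 0.0351
```

>>> {"api": "drive_tool", "payload": {
  "series": [
    [[0,0,-2],[0,0,0],-1]
  ]
}}

```text
clock: 8.6
tool_pos: [0.559, -0.2488, 0.1388]
ee_rot: [-0.0, 0.877, 0.48, 0.001]
ft_force: [-0.0, 2.0, 3.4]
opening: 0.0355
```

```bash
python3 -c "
from chk import *
chk([.5593,-.2489,.1388],'pics/w8.png')"
```

```text
[ 0.5590395  -0.24881019  0.13883464] 8.6 [-0.01510106  1.98442889  3.39199567] [ 0.41470766  0.28705668 -0.38996622]
delta tool cm [0.00645662 0.02678608 0.00347724] [ 5.74148862e+01 -8.63752996e-02  1.79993534e+02]
```

View pics/w8.png

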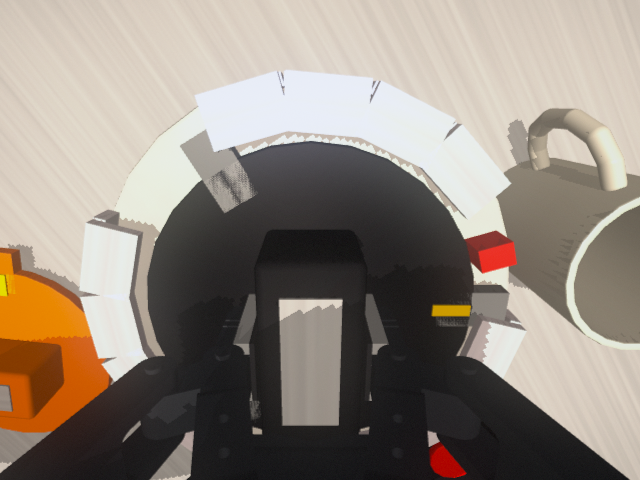

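The lug (489,287 top edge) is about 19 px from the stop (490,268), roughly 6°. I approach in small turns.

>>> {"api": "drive_tool", "payload": {
  "series": [
    [[0,0,-1.5],[0,0,0],-1],
    [[0,0,-1.5],[0,0,0],-1]
  ]
}}

```text
clock: 8.9
tool_pos: [0.559, -0.2488, 0.1388]
ee_rot: [-0.0, 0.864, 0.504, 0.001]
ft_force: [-1.9, 2.6, 2.6]
opening: 0.0354
```

>>> {"api": "drive_tool", "payload": {
  "series": [
    [[0,0,-1],[0,0,0],-1]
  ]
}}

```text
clock: 9.02
tool_pos: [0.5589, -0.2488, 0.1388]
ee_rot: [-0.0, 0.859, 0.512, 0.001]
ft_force: [-1.5, 2.4, 3.0]
opening: 0.0351
```

```bash
python3 -c "
from chk import *
chk([.5593,-.2489,.1388],'pics/w9.png')"
```

```text
[ 0.55891952 -0.24881015  0.13883867] 9.025 [-1.47467069  2.36136354  3.03884101] [ 0.369831    0.35267682 -0.23537957]
delta tool cm [0.01020227 0.03773872 0.00387843] [ 6.15786508e+01 -6.91306747e-02 -1.79997925e+02]
```

View pics/w9.png

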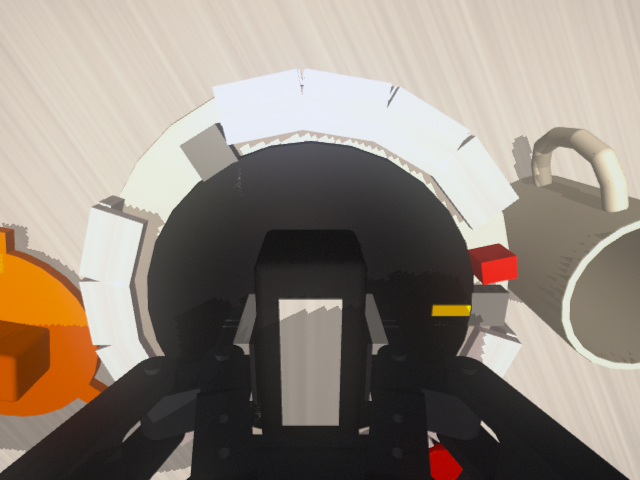

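The gap is now only about 5 px (roughly 1.5°). I use half-degree to one-degree turns while watching the torque.

>>> {"api": "drive_tool", "payload": {
  "series": [
    [[0,0,-0.8],[0,0,0],-1]
  ]
}}

```text
clock: 9.2
tool_pos: [0.5589, -0.2488, 0.1388]
ee_rot: [-0.0, 0.855, 0.518, 0.001]
ft_force: [-2.0, 1.7, 3.7]
opening: 0.0354
```

```bash
python3 -c "
from chk import *
chk([.5593,-.2489,.1388])"
```

```text
[ 0.55891194 -0.24877723  0.13884065] 9.2 [-2.0430536   1.73073222  3.6527236 ] [ 0.38666796  0.3371105  -0.22304577]
delta tool cm [0.00705373 0.04008511 0.00407106] [ 6.24565571e+01 -7.03880318e-02 -1.79996843e+02]
```

>>> {"api": "drive_tool", "payload": {
  "series": [
    [[0,0,-0.6],[0,0,0],-1]
  ]
}}

```text
clock: 9.32
tool_pos: [0.5589, -0.2488, 0.1388]
ee_rot: [-0.0, 0.852, 0.523, 0.001]
ft_force: [-1.7, 1.6, 3.1]
opening: 0.0354
```

```bash
python3 -c "
from chk import *
chk([.5593,-.2489,.1388],'pics/w10.png')"
```

```text
[ 0.55889081 -0.24878788  0.13884936] 9.325 [-1.66885287  1.62258695  3.08820079] [ 0.40852527  0.33451391 -0.23991274]
delta tool cm [0.00851161 0.04156426 0.00494355] [ 6.30958653e+01 -6.96387644e-02 -1.79996298e+02]
```

View pics/w10.png

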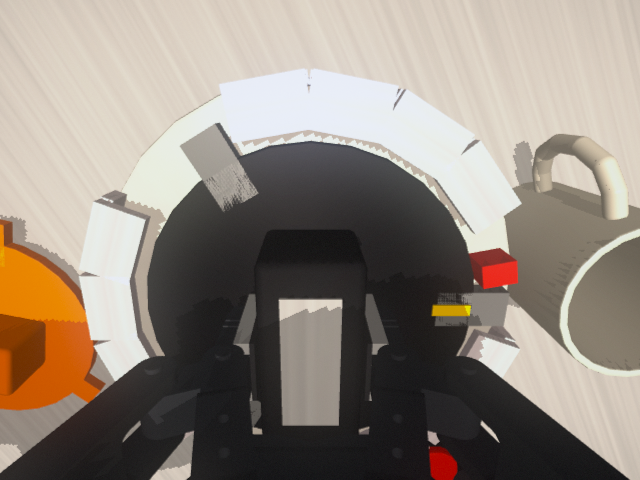

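>>> {"api": "drive_tool", "payload": {
  "series": [
    [[0,0,-0.7],[0,0,0],-1]
  ]
}}

```text
clock: 9.5
tool_pos: [0.5589, -0.2488, 0.1388]
ee_rot: [-0.0, 0.849, 0.529, 0.0]
ft_force: [-1.1, 2.0, 3.4]
opening: 0.0357
```

```bash
python3 -c "
from chk import *
chk([.5593,-.2489,.1388])"
```

```text
[ 0.55888468 -0.24876183  0.13884471] 9.5 [-1.08806389  2.03345555  3.43994603] [ 0.47269111  0.38790132 -0.2447737 ]
delta tool cm [0.00589336 0.04337104 0.00447374] [ 6.38537268e+01 -6.95144853e-02 -1.79994162e+02]
```

>>> {"api": "drive_tool", "payload": {
  "series": [
    [[0,0,-0.7],[0,0,0],-1]
  ]
}}

```text
clock: 9.62
tool_pos: [0.5589, -0.2487, 0.1388]
ee_rot: [-0.0, 0.845, 0.534, 0.0]
ft_force: [-1.3, 2.5, 3.9]
opening: 0.0354
```

```bash
python3 -c "
from chk import *
chk([.5593,-.2489,.1388])"
```

```text
[ 0.55887098 -0.24874003  0.13882967] 9.625 [-1.3423304   2.4723195   3.93748749] [ 0.43336429  0.39689459 -0.22940353]
delta tool cm [0.00394548 0.0456172  0.00296621] [ 6.46035951e+01 -7.01930305e-02 -1.79992449e+02]
```

>>> {"api": "drive_tool", "payload": {
  "series": [
    [[0,0,-0.7],[0,0,0],-1]
  ]
}}

```text
clock: 9.75
tool_pos: [0.5589, -0.2487, 0.1388]
ee_rot: [-0.0, 0.842, 0.54, 0.0]
ft_force: [-0.9, 2.6, 3.4]
opening: 0.0355
```

```bash
python3 -c "
from chk import *
chk([.5593,-.2489,.1388])"
```

```text
[ 0.55885822 -0.24874676  0.13883089] 9.75 [-0.88027443  2.64013614  3.39174322] [ 0.46684297  0.3859384  -0.26546945]
delta tool cm [0.00449388 0.04654401 0.00308779] [ 6.53506613e+01 -6.87820073e-02 -1.79991721e+02]
```

>>> {"api": "drive_tool", "payload": {
  "series": [
    [[0,0,-0.6],[0,0,0],-1]
  ]
}}

```text
clock: 9.88
tool_pos: [0.5589, -0.2488, 0.1388]
ee_rot: [-0.0, 0.839, 0.545, 0.0]
ft_force: [-2.1, 2.2, 2.7]
opening: 0.0356
```

```bash
python3 -c "
from chk import *
chk([.5593,-.2489,.1388],'pics/w11.png')"
```

```text
[ 0.55885171 -0.2487773   0.13884959] 9.875 [-2.12638704  2.21579305  2.71475088] [ 0.30214769  0.47223511 -0.40296397]
delta tool cm [0.00702363 0.04594334 0.00496314] [ 6.59931513e+01 -6.94323421e-02 -1.79994411e+02]
```

View pics/w11.png

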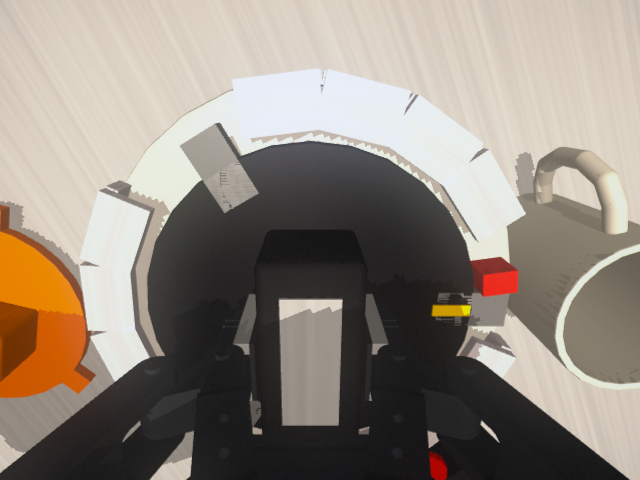

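The torque rose from 0.27 to 0.40 N m and the lug edge (488,295) now meets the stop. One more small nudge to confirm.

>>> {"api": "drive_tool", "payload": {
  "series": [
    [[0,0,-0.4],[0,0,0],-1]
  ]
}}

```text
clock: 10.05
tool_pos: [0.5587, -0.2489, 0.1388]
ee_rot: [-0.0, 0.837, 0.548, 0.0]
ft_force: [-2.3, 1.9, 3.8]
opening: 0.0357
```

```bash
python3 -c "
from chk import *
chk([.5593,-.2489,.1388])"
```

```text
[ 0.55871362 -0.24893506  0.13882018] 10.05 [-2.34301178  1.90083606  3.81194124] [ 0.38453192  0.59617521 -0.92787247]
delta tool cm [0.02668124 0.05233355 0.00203076] [ 6.64053980e+01 -6.16363370e-02 -1.79982521e+02]
```

The stop is reached softly: torque 0.93 N m, about 8 N at the lug. I back off half a degree and lift.

>>> {"api": "drive_tool", "payload": {
  "series": [
    [[0,0,0.6],[0.02,0.03,0],-1],
    [[0,0,0],[0,0,-0.2],-1]
  ]
}}

```text
clock: 10.3
tool_pos: [0.559, -0.2487, 0.1407]
ee_rot: [-0.001, 0.84, 0.543, 0.0]
ft_force: [-1.6, 2.2, -0.9]
opening: 0.0354
```

```bash
python3 -c "
from chk import *
chk([.5593,-.2489,.1388])"
```

```text
[ 0.55897746 -0.24868183  0.14068362] 10.3 [-1.59508582  2.19807604 -0.86272945] [ 0.37232659  0.20541109 -0.12840121]
delta tool cm [-0.00688577  0.03852108  0.18832176] [ 6.57986827e+01 -6.33837535e-02 -1.79951865e+02]
```

>>> {"api": "drive_tool", "payload": {
  "series": [
    [[0,0,0],[0,0,-0.4],-1],
    [[0,0,0],[0,0,-0.5],-1]
  ]
}}

```text
clock: 10.55
tool_pos: [0.5588, -0.2487, 0.1497]
ee_rot: [-0.001, 0.84, 0.543, -0.0]
ft_force: [0.9, -0.3, -2.9]
opening: 0.0353
```

```bash
python3 -c "
from chk import *
chk([.5593,-.2489,.1388],'pics/w12.png')"
```

```text
[ 0.55883193 -0.24871692  0.14969639] 10.55 [ 0.87334166 -0.30897775 -2.90487572] [ 0.33924914  0.03952301 -0.00564914]
delta tool cm [0.00147318 0.05183616 1.0895641 ] [ 6.58164560e+01 -5.25838346e-02 -1.79913906e+02]
```

View pics/w12.png

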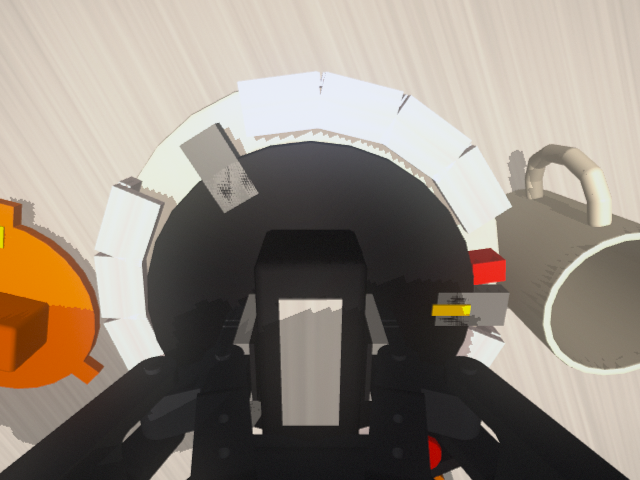

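The lid is off cleanly (about -2.9 N wrist load, the lid's weight). I raise it, then go across to the tray.

>>> {"api": "drive_tool", "payload": {
  "series": [
    [[0,0,0],[0,0,-2],-1],
    [[0,0,0],[0,0,-3],-1],
    [[0,0,0],[0,0,-3],-1],
    [[0,0,0],[0,0,-2],-1],
    [[0,0,0],[0,0,0],-1]
  ]
}}

```text
clock: 11.22
tool_pos: [0.5592, -0.2498, 0.254]
ee_rot: [0.001, 0.84, 0.543, 0.0]
ft_force: [0.5, -0.2, -2.4]
opening: 0.0355
```

>>> {"api": "drive_tool", "payload": {
  "series": [
    [[0,0,0],[1.6,-1,0],-1],
    [[0,0,0],[3.3,-2,0],-1],
    [[0,0,0],[3.3,-2,0],-1],
    [[0,0,0],[3.3,-2,0],-1],
    [[0,0,0],[3.3,-2,0],-1]
  ]
}}

```text
clock: 11.85
tool_pos: [0.5358, -0.0762, 0.2487]
ee_rot: [-0.0, 0.841, 0.541, -0.002]
ft_force: [0.3, -0.1, -2.1]
opening: 0.0354
```

>>> {"api": "drive_tool", "payload": {
  "series": [
    [[0,0,0],[3.3,-2,0],-1],
    [[0,0,0],[3.3,-2,0],-1],
    [[0,0,0],[3.3,-2,0],-1],
    [[0,0,0],[3.3,-2,0],-1],
    [[0,0,0],[3.3,-2,0],-1]
  ]
}}

```text
clock: 12.48
tool_pos: [0.5107, 0.121, 0.2441]
ee_rot: [-0.001, 0.841, 0.541, -0.003]
ft_force: [1.2, 0.1, -3.3]
opening: 0.036
```

```bash
python3 -c "
from chk import *
chk([.499,.217,.06],'pics/w13.png')"
```

```text
[0.51070103 0.12095801 0.24412854] 12.475 [ 1.24060984  0.1274018  -3.25265796] [-0.03821026 -0.05775498 -0.0239752 ]
delta tool cm [ 8.34510577 -4.94342919 18.40012782] [  65.5351008     0.27350224 -179.6913196 ]
```

>>> {"api": "drive_tool", "payload": {
  "series": [
    [[0,0,0],[3,-1.8,0],-1],
    [[0,0,0],[3,-1.8,2],-1],
    [[0,0,0],[2.2,-1.3,3],-1],
    [[0,0,0],[0,0,3],-1],
    [[0,0,0],[0,0,0],-1]
  ]
}}

```text
clock: 13.15
tool_pos: [0.4963, 0.2245, 0.1584]
ee_rot: [-0.003, 0.839, 0.544, -0.004]
ft_force: [1.0, -0.4, -1.3]
opening: 0.0352
```

```bash
python3 - <<'E'
from chk import *
chk([.499,.217,.06],'pics/w14.png')
p,d=ctrl.read_camera("top"); cv2.imwrite('pics/t14.png',p[:,:,::-1])
E
```

```text
[0.496321   0.22454409 0.1584425 ] 13.15 [ 0.95593979 -0.37930578 -1.31060449] [-0.03445783 -0.02878007  0.04679534]
delta tool cm [-0.53889877  0.63828036  9.84135883] [  65.97564006    0.23911643 -179.49683739]
```

View pics/w14.png

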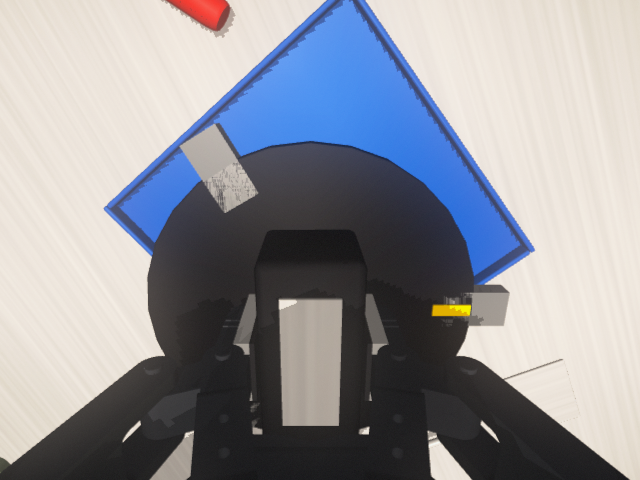

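View pics/t14.png

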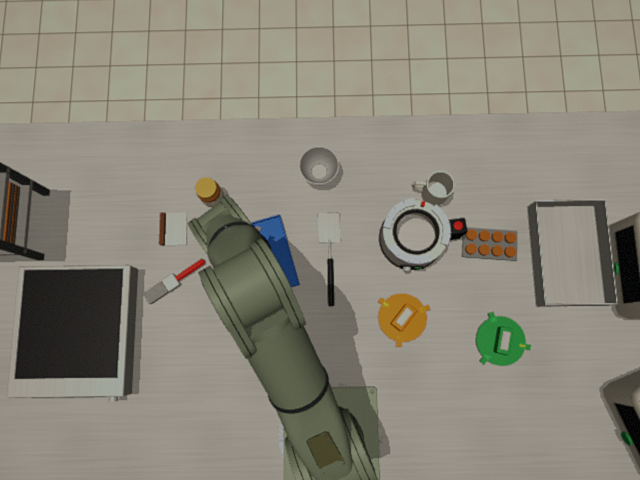

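The lid is held above the tray, and the top view shows the open pot at (415,232) with the other things unmoved. I descend.

>>> {"api": "drive_tool", "payload": {
  "series": [
    [[-0.5,0.25,0],[-0.5,0.6,2],-1],
    [[0,0,0],[0,0,2.5],-1],
    [[0,0,0],[0,0,2.5],-1],
    [[0,0,0],[0,0,1.5],-1],
    [[0,0,0],[0,0,0],-1]
  ]
}}

```text
clock: 13.88
tool_pos: [0.505, 0.2172, 0.0795]
ee_rot: [0.001, 0.84, 0.543, 0.007]
ft_force: [-0.1, 0.1, -3.1]
opening: 0.0356
```

```bash
python3 -c "
from chk import *
chk([.499,.217,.0488],'pics/w15.png')"
```

```text
[0.50496329 0.21722589 0.07946941] 13.875 [-0.05555456  0.11625032 -3.09629241] [-0.00478993 -0.02937293 -0.03920609]
delta tool cm [-0.29691675 -0.56212097  3.05910192] [ 65.75877663  -0.58835943 179.4825956 ]
```

View pics/w15.png

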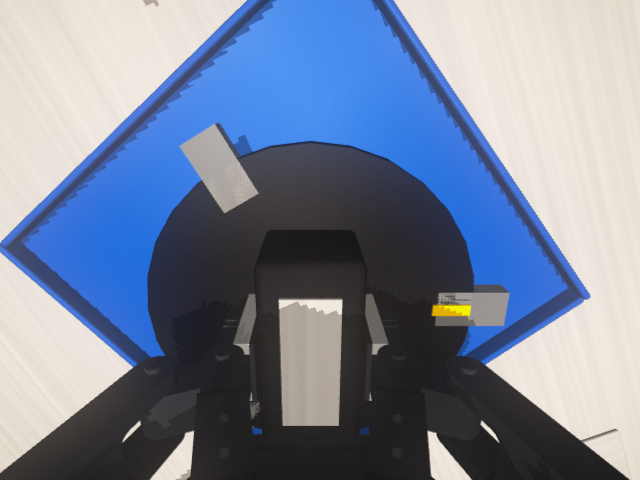

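>>> {"api": "drive_tool", "payload": {
  "series": [
    [[0.5,-0.6,0],[-0.3,-0.5,0.8],-1],
    [[0,0,0],[0,0,0.8],-1],
    [[0,0,0],[0,0,0.6],-1],
    [[0,0,0],[0,0,0],-1]
  ]
}}

```text
clock: 14.42
tool_pos: [0.4998, 0.217, 0.0581]
ee_rot: [0.0, 0.84, 0.543, 0.001]
ft_force: [-0.1, 0.3, -2.8]
opening: 0.0351
```

```bash
python3 -c "
from chk import *
chk([.499,.217,.0488])"
```

```text
[0.49984661 0.21698158 0.05814096] 14.425 [-0.1129518   0.28490828 -2.84603108] [ 0.01837947  0.01792868 -0.06151717]
delta tool cm [-0.03448551 -0.07953092  0.93391225] [ 6.57503666e+01 -8.54691504e-02  1.79902879e+02]
```

>>> {"api": "drive_tool", "payload": {
  "series": [
    [[0,0,0],[0,0,0.4],-1],
    [[0,0,0],[0,0,0.3],-1],
    [[0,0,0],[0,0,0.15],-1]
  ]
}}

```text
clock: 14.8
tool_pos: [0.5, 0.217, 0.0493]
ee_rot: [0.0, 0.84, 0.543, 0.001]
ft_force: [-0.1, -0.1, -3.5]
opening: 0.0355
```

>>> {"api": "drive_tool", "payload": {
  "series": [
    [[0,0,0],[0,0,0.1],-1]
  ]
}}

```text
clock: 14.92
tool_pos: [0.5002, 0.2171, 0.0488]
ee_rot: [0.0, 0.84, 0.543, 0.002]
ft_force: [-5.1, -2.8, 26.4]
opening: 0.0356
```

The lid sits on the tray floor, a little firm. I ease off and release.

>>> {"api": "drive_tool", "payload": {
  "series": [
    [[0,0,0],[0,0,-0.03],-1],
    [[0,0,0],[0,0,0],0.1],
    [[0,0,0],[0,0,0],0.5],
    [[0,0,0],[0,0,0],0.8],
    [[0,0,0],[0,0,0],0.8]
  ]
}}

```text
clock: 15.55
tool_pos: [0.5004, 0.2173, 0.0495]
ee_rot: [0.0, 0.84, 0.543, 0.002]
ft_force: [0.5, 1.3, 0.6]
opening: 0.0767
```

>>> {"api": "drive_tool", "payload": {
  "series": [
    [[0,0,0],[0,0,-1.5],0.8],
    [[0,0,0],[0,0,-4],0.8],
    [[0,0,0],[0,0,-5],0.8],
    [[0,0,0],[0,0,-5],0.8],
    [[0,0,0],[-4,0,-2],0.8]
  ]
}}

```text
clock: 16.18
tool_pos: [0.4825, 0.1815, 0.2324]
ee_rot: [0.0, 0.839, 0.544, 0.002]
ft_force: [0.0, -1.4, -0.7]
opening: 0.0771
```

```bash
python3 - <<'E'
from station import ctrl
from h import *
c=ctrl.calibration("wrist"); s=ctrl.sense(); print(s['tool_pos'],s['clock'],s['ft_force'],s['opening'])
p,d=ctrl.read_camera("wrist"); cv2.imwrite("pics/w16.png",p[:,:,::-1])
Rm,t=cam(c)
uu,vv=np.meshgrid(np.arange(640),np.arange(480)); P=np.stack([(uu-c['cx'])/c['fx']*d,(vv-c['cy'])/c['fy']*d,d],-1); W=(P-t)@Rm
rr=np.hypot(W[...,0]-.5,W[...,1]-.217)
m=(W[...,2]>.052)&(W[...,2]<.066)&(rr<.05)&(d>0)
print("handle top z",np.median(W[m][:,2]),cv2.minAreaRect(W[m][:,:2].astype(np.float32)*1000))
q=W[m]; A=np.c_[q[:,:2],np.ones(len(q))]; print("plane",np.linalg.lstsq(A,q[:,2],rcond=None)[0])
m=(W[...,2]>.016)&(W[...,2]<.028)&(rr<.068)&(d>0); q=W[m]; A=np.c_[q[:,:2],np.ones(len(q))]; print("disc",len(q),np.median(q[:,2]),np.linalg.lstsq(A,q[:,2],rcond=None)[0])
p,d=ctrl.read_camera("top"); cv2.imwrite('pics/t16.png',p[:,:,::-1])
E
```

```text
[0.48252125 0.18145293 0.23239411] 16.175 [ 0.04325998 -1.44221759 -0.73199984] 0.07706037787804827
handle top z 0.05948571397584105 ((501.2144775390625, 214.78314208984375), (73.55488586425781, 36.01631164550781), 65.77938842773438)
plane [-0.00201016 -0.00253079  0.06098175]
disc 15931 0.02220251575551135 [-0.00054246  0.0002693   0.02241069]
```

View pics/w16.png

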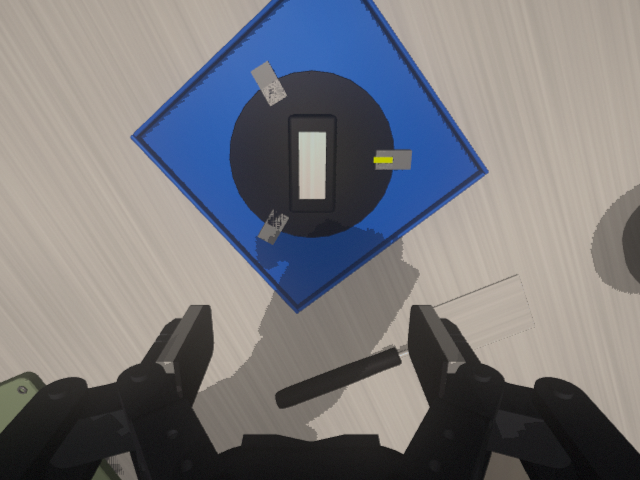

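View pics/t16.png

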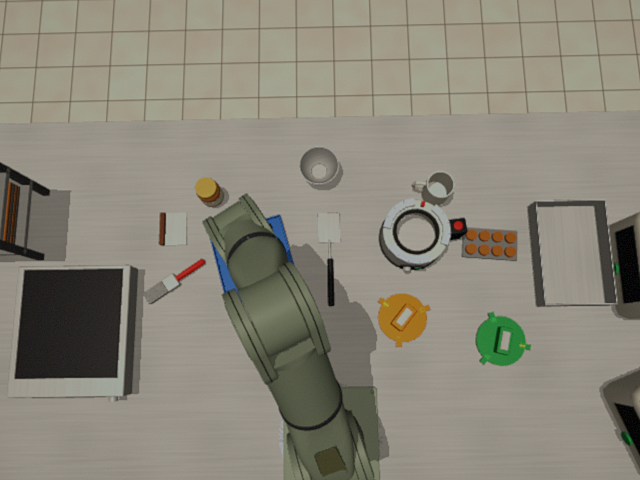

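The lid at (312,155) in the wrist view lies flat and central in the tray. The disc top is at 22.2 mm, so its origin is at 14.2 mm, with tilt below 0.004 rad. The gripper is clear at z=0.23. I let the arm settle, then hand in.

>>> {"api": "drive_tool", "payload": {
  "series": [
    [[0,0,0],[0,0,0],0.8],
    [[0,0,0],[0,0,0],0.8]
  ]
}}

```text
clock: 16.52
tool_pos: [0.4819, 0.1775, 0.2335]
ee_rot: [0.001, 0.84, 0.542, 0.002]
ft_force: [0.1, -0.2, 0.7]
opening: 0.0768
```

```bash
python3 -c "
from station import ctrl
print(ctrl.sense()['clock'],ctrl.close_job())"
```

```text
the job is handed in; nothing more can be done
16.525 None
```

The lid is off the pot and lying flat, handle up, in the blue tray, and I handed the job in at 16.5 s. No verdict was reported.

- **Button:** I pressed it slowly to its hard stop, with about 18 N at the end. Its top then measured z ≈ 0.107 m, which is fully down.
- **Turn:** I turned the lid about 72° anticlockwise until the torque rose to 0.93 N m at the stop. I then backed off half a degree before lifting.
- **Lift and placing:** The lid came straight off and went into the tray. Setting it down was a little firm, about 26 N on the tray floor for an instant.
- **Last checks:** The lid's origin is 14.2 mm above the bench, its tilt is under 0.004 rad, and it lies about 3 mm from the tray's centre. The gripper is open and clear at z ≈ 0.23 m. In the last top view, the bystanders that could be seen looked unmoved.
- **What disagreed:** While coming down to the handle the arm drifted about 8 mm sideways; I saw it and corrected it before gripping. I did not re-measure the button after lifting the lid, though nothing touched it again.

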